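# Turn the loaf tin and its board over in the turning frame

### The job

Two turning frames stand on the counter, each holding a loaf tin and a wooden board stacked together. In one of them the tin still stands upright with the board lying on top of it: take that frame's handle, swing it up and over through its half turn until it is fully against its far stop, lowering it gently instead of letting it drop, so that the tin ends upside down on its board, then let go. Leave the other frame, whose tin already lies upside down on its board, as it is.

Things in the scene. Friction and masses are not known exactly. Their poses are not given: they have to be found in the camera images.
- cage: Cage to turn, 92 x 150 x 66 mm. Origin: its middle, on the turning axis y, 90 mm up; uprights 108 high. Handle: level wooden bar 14 mm thick, 90 long between its arms, along y, at x=-95 y=0 z=0, fixed to the cage (rolls in the fingers), 42 mm clear of it, robot side. It goes up over the axis, 180 degrees to a far stop: z up before, down after. Turns freely; falls from the top if let go.
- tin: Aluminium loaf tin in that cage, 74 x 132 x 42 mm over its rim, 0.2 kg, loose with 2 to 5 mm of play, standing mouth up on the cage floor. Origin: centre of its underside; z towards its mouth (up at the start, down once turned over).
- board: Plain wooden board lying on the mouth of that tin, 78 x 136 x 10 mm, loose. Origin: centre of the face that touches the tin; z away from the tin (up at the start, down once turned over).
- cage_other: The same cage in the other, identical frame, handle likewise on the robot's side; it holds a tin already upside down on its board and must not be turned. Origin and axes as for the first cage. Which frame stands left and which right varies.
Not all that is in view belongs to the job. What is shaped like the board but green or turquoise is not meant. Leave any turquoise look-alike of the tin alone.

How it is judged:
At the end, for the whole second after the job is handed in: The cage is turned right over against its far stop (within 10 degrees), the tin lies upside down on its board inside it (both within 10 degrees of inverted, tin over board within 15 mm and within 20 mm of the middle of the cage), and everything is at rest (angle between each of cage, tin, board's own z axis and vertical above 2.97 rad and z of tin in the frame of board below -0.03 m and horizontal distance between tin and board below 0.015 m and horizontal distance between tin and cage below 0.02 m and linear speed of each of tin, board below 0.02 m/s and angular speed of cage below 0.1 rad/s); the robot touches nothing.
It fails at once if the cage is let drop or flung over (turns faster than 4 rad/s) (angular speed of cage above 4 rad/s).
It fails at once if the other frame is turned (more than 0.35 rad) (angle between cage_other's own z axis and vertical above 0.35 rad).
It also fails if it takes over 45 s, if anything falls off the work surface, if the arm or the gripper's body presses on something with over 40 N, if the wrist force passes 120 N, or if a joint passes its speed limit or range.

### The arm

A 6-joint arm with a two-finger parallel gripper is mounted at the origin on the work surface. World frame = base frame: x ahead of the robot, y to its left, z up, the work surface at z = 0. Lengths are in m, angles in rad, forces in N, time in s.
With the tool pointing down it reaches from about 0.275 to 0.75 m from the base axis. Payload 10.2 kg.
Tool frame: the origin (TCP) lies at the very end of the fingers, on their centre line; the grasp point (between the pads) lies bot.grasp_offset behind it (bot.grasp_offset is the distance from the TCP to the grasp point, in m); z points along the fingers, y is the line along which they close (so a half turn about z gives the same grasp; the last joint's range is limited). The gripper opens to 85 mm and grips with 20 to 120 N. Pads are 22 mm wide; open, the fingers measure 114 mm over their backs; the gripper's body (76 mm by 85 mm) begins 54 mm behind the grasp point. The pads swing forward as they close: fully open they stand 13 mm farther back than shut.
Start: joints at [-1.45, 0.313, 1.498, -0, 1.331, -0.223], TCP at [0.177, -0.494, 0.231] pointing down, gripper open.
Joint ranges: [-2.94, 2.94], [-0.97, 2.17], [0.19, 2.56], [-1.23, 4.37], [0.02, 3.11], [-2.88, 2.88]. Speed limits (rad/s): [2.39, 2.39, 3.01, 3.14, 3.14, 3.14].

### API

Orientations are given as a unit quaternion [x, y, z, w].
In Python, from cell import monitor, imaging, order, finder, bot gives the robot as it stands.
- The arm moves only by the tool carry_out, never from a script. Its argument "plan" is a list of rows, each a list of 5 numbers: the shift along the tool's x, y, z in mm, then the turn about the tool's z in degrees, then the finger opening in mm, from 0 to 85.4. A call has 1 to 12 rows; each row shifts and turns the commanded pose from where the row before left it, along the tool's axes as they then stand; what a row does not reach is not made up. A row lasts 1/10 s, in which the tool goes at most 50 mm and 8.59 degrees, less where a joint would pass 70% of its speed; a pose out of reach is approached as far as the arm can. A call is refused whole if a number of a shift passes 50 or a number of a turn 8.59, either way. A call with a gripper value outside its range is refused whole. The fingers move at their own pace and stop on an object; "force" is the grip in N (left out, the last holds). Time passes only in rows, so rows that do not move let the fingers close. It gives the time, the measured TCP pose, the force, the opening and the grip force at its end, in the units of the state.
- monitor.read_state(): the state, without advancing time (a new reading comes with each control period).
- imaging.snapshot(name): name is "side" or "top"; returns (picture, depth): 384x512x3 uint8, blue, green, red; 384x512 float32, m along the optical axis (not along the pixel's ray), 0 where there is no reading.
- imaging.camera_params(name): a dict with "fx", "fy", "cx", "cy" (pixels), "k1" (the pictures are not rectified: a ray, as slopes to the right and down, at radius r is drawn at 1 + k1 r^2 times it, then the intrinsics apply), "rvec" (rotation vector, rad) and "tvec" (3), from world to camera coordinates, as OpenCV has them. Camera axes: x right, y down, z forward; pixel columns grow to the right and rows downward; lengths in m; the calibration is good to about 2 mm. A picture is of the moment at which its call begins. camera_params takes no time and is no camera call.
- order.hand_in(): hands the job in; it is judged then, once.
Trained networks look in the newest picture that a camera, given by its name, has taken for a name from the list of things; names that differ only in an ending like _2 or _b are one class to them, and where a whole thing is asked for, a point or a joint stands for the part that bears it (a point fixed in the world has none). Each returns a list of dicts, best first, with "p" (0 to 1); they miss things now and then, are a little off and sometimes report something else, mostly with a low value. They report only what shows in the picture. A call takes as long as a camera call. They do not tell look-alikes from the thing itself.
- finder.silhouettes(thing, camera): "region" (384x512 bool, what is visible of it) and "xy" ([column, row] in pixels, amid what is visible of it).
The state is a dict: "time": time; "qpos": joint angles; "qd": joint speeds; "effort": joint torques, N m; "tool_pos": TCP position; "orientation": TCP orientation; "force": force on the tool from outside, world axes, zero at the start; "wrist_torque": the same for the moment, N m; "opening": finger opening in m; "gripper_force": force on a finger pad.
Only numpy, scipy, OpenCV 4.12 (cv2) and the standard library are available. Lean on these libraries where they do the work, as an engineer would, in place of code of your own. Each camera call takes 0.05 s, during which the arm holds its last target. There are 200 camera calls.

## Working session

There is one attempt and no reset: what is moved stays moved. The work goes in short steps, Python scripts to look and compute and a tool call to move; the robot and the scene stay as the last step left them, time stands still between calls to the robot, and variables do not carry over. Pictures are saved under pics/ and viewed, at most 10 in all, crops included, and the job is handed in when it is done.

Besides the shell and the picture viewer there is one more tool, called after ">>>" as name(argument=value, ...), one argument or row to a line, values as JSON. carry_out: Moves the arm, as the interface text tells. Its arguments: {"type":"object","properties":{"plan":{"type":"array"},"force":{"type":"number"}},"required":["plan"]}

```bash
ls; mkdir -p pics; python3 - <<'E'
from cell import monitor, imaging, order, finder, bot
import cv2,numpy as np
s=monitor.read_state();print(s['time'],s['tool_pos'],s['orientation'],bot.grasp_offset)
ims=[]
for c in("top","side"):
    p,d=imaging.snapshot(c);ims.append(p);np.save(c+'.npy',d);cv2.imwrite('pics/%s0.png'%c,p)
    print(c,imaging.camera_params(c))
    for n in("cage","tin","board"):
        for r in finder.silhouettes(n,c):
            m=r['region'];print(c,n,r['p'],r['xy'],m.sum())
E
```

```text
pics
0.0 [ 0.17691826 -0.49402405  0.23071937] [ 9.85263094e-01  1.71044484e-01  4.39615467e-05 -6.46230314e-04] 0.0187
top {'fx': 455.186746871303, 'fy': 455.186746871303, 'cx': 249.54957253184278, 'cy': 185.80165567382645, 'k1': 0.05960395962134127, 'rvec': array([ 2.16241635, -2.22508444,  0.1140819 ]), 'tvec': array([-0.04245401,  0.37295353,  1.09243941])}
top cage 0.87 [325.2, 119.6] 1685
top tin 0.58 [206.8, 188.7] 1377
top board 0.8 [299.9, 190.4] 164
top board 0.59 [383.7, 255.7] 699
side {'fx': 494.6738972470264, 'fy': 494.6738972470264, 'cx': 252.06935887888227, 'cy': 189.37951185092726, 'k1': -0.21421010978975524, 'rvec': array([ 2.13209339, -0.40418911,  0.21665192]), 'tvec': array([-0.34947951,  0.13549941,  1.06028829])}
side cage 0.59 [363.0, 219.8] 2239
side tin 0.81 [365.8, 247.2] 232
side tin 0.48 [213.0, 208.2] 49
side board 0.94 [371.5, 219.8] 760
side board 0.7 [282.7, 273.2] 147
side board 0.64 [217.1, 341.5] 2858
```

View pics/top0.png

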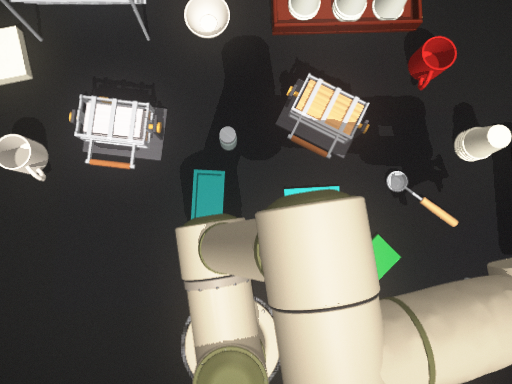

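View pics/side0.png

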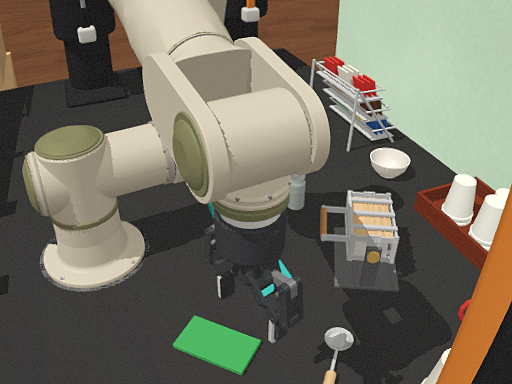

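The right-hand frame in the top view, at about (325,115), shows the wooden board on top, so it is the one to turn. Its handle runs from (292,138) to (328,155). The left frame, at about (115,120), shows the tin's bottom and stays untouched.

```bash
cat > h.py <<'E'
from cell import monitor, imaging, order, finder, bot
import cv2,numpy as np
from scipy.spatial.transform import Rotation as R
def pts(c,px,d):
    P=imaging.camera_params(c);M=R.from_rotvec(P['rvec']).as_matrix()
    K=np.array([[P['fx'],0,P['cx']],[0,P['fy'],P['cy']],[0,0,1]])
    u=cv2.undistortPoints(np.float64(px).reshape(-1,1,2),K,np.array([P['k1'],0,0,0.]))[:,0]
    # d: depth array, or plane height z
    r=np.c_[u,np.ones(len(u))]
    return ((r*np.asarray(d)[:,None])-P['tvec'])@M
def plane(c,px,z):
    n=len(px);a=pts(c,px,np.zeros(n));b=pts(c,px,np.ones(n));t=(z-a[:,2])/(b-a)[:,2];return a+(b-a)*t[:,None]
def bar(c,p,d,box,out=True):
    x0,x1,y0,y1=box;hs=cv2.cvtColor(p,cv2.COLOR_BGR2HSV)
    m=np.zeros(p.shape[:2],bool);m[y0:y1,x0:x1]=True
    m&=(hs[...,0]<14)&(hs[...,1]>130)&(hs[...,2]>70)
    n,l,st,_=cv2.connectedComponentsWithStats(m.astype(np.uint8));k=1+st[1:,4].argmax();m=l==k
    v,u=np.nonzero(m);px=np.c_[u,v];dd=d[v,u]
    W=pts(c,px,dd);W=W[dd>0]
    return px,W
E
python3 - <<'E'
from h import *
for c,box in(("top",(280,345,125,170)),("side",(310,350,195,250))):
    px,W=bar(c,cv2.imread('pics/%s0.png'%c),np.load(c+'.npy'),box)
    r=cv2.minAreaRect((W[:,:2]*1e3).astype(np.float32))
    print(c,len(px),px.min(0),px.max(0),'median',np.median(W,0),'rect',r)
    q=plane(c,px,0.095 if c=="top" else .09);r=cv2.minAreaRect((q[:,:2]*1e3).astype(np.float32));print('plane',q.mean(0),r)
# knobs (yellow) on axis
k=plane("top",[[291,90],[366,126]],.09);print('knobs',k,k.mean(0))
s=monitor.read_state();print(R.from_quat(s['orientation']).as_matrix().round(3))
E
```

```text
top 227 [291 135] [326 156] median [ 0.45270626 -0.18884905  0.09645272] rect ((453.13262939453125, -189.25779724121094), (87.55316925048828, 14.084222793579102), 61.4854850769043)
plane [ 0.45314008 -0.18819175  0.095     ] ((452.9864501953125, -189.15289306640625), (87.42452239990234, 13.413827896118164), 61.60087585449219)
side 45 [320 217] [326 235] median [ 0.4437273  -0.20721838  0.09418847] rect ((448.14935302734375, -204.03305053710938), (54.65058898925781, 12.154908180236816), 62.0981330871582)
plane [ 0.4470538 -0.2016764  0.09     ] ((450.00006103515625, -201.12997436523438), (60.01492691040039, 12.064167022705078), 62.13325500488281)
knobs [[ 0.584476   -0.15310585  0.09      ]
 [ 0.49601939 -0.32239596  0.09      ]] [ 0.54024769 -0.2377509   0.09      ]
[[ 0.941  0.337 -0.   ]
 [ 0.337 -0.941  0.   ]
 [ 0.    -0.    -1.   ]]
```

>>> carry_out(
  plan=[
    [0,0,0,-8.42,45],
    [0,0,0,-8.42,45],
    [0,0,0,-8.42,45],
    [0,0,0,-8.42,45],
    [0,0,0,-8.42,45],
    [40,10,0,0,45],
    [40,10,0,0,45],
    [40,10,0,0,45],
    [40,10,0,0,45],
    [40,10,0,0,45],
    [40,10,0,0,45],
    [40,10,0,0,45],
  ],
  force=40,
)

```text
time: 1.6
tool_pos: [0.3719, -0.2792, 0.2315]
orientation: [0.858, 0.513, 0.0, 0.0]
force: [0.6, -0.4, -0.3]
opening: 0.045
gripper_force: 0.0
```

>>> carry_out(
  plan=[
    [40,10,0,0,45],
    [40,10,0,0,45],
    [38,9,0,0,45],
    [0,0,0,0,45],
    [0,0,0,0,45],
  ],
)

```text
time: 2.1
tool_pos: [0.4524, -0.19, 0.2312]
orientation: [0.858, 0.514, -0.0, -0.0]
force: [-0.3, 0.0, -0.1]
opening: 0.0451
gripper_force: 0.0
```

```bash
cat > st.py <<'E'
from h import *
s=monitor.read_state();M=R.from_quat(s['orientation']).as_matrix()
print(s['time'],s['tool_pos'],'yaw y',np.degrees(np.arctan2(M[1,1],M[0,1])),s['opening'],s['force'],s['gripper_force'],s['qpos'].round(2) if hasattr(s['qpos'],'round') else s['qpos'])
print('to bar grasp, tool mm',(M.T@(np.array([.453,-.189,.0713])-s['tool_pos'])*1e3).round(1))
E
python3 - <<'E'
import st
from h import *
p,d=imaging.snapshot("side");cv2.imwrite('pics/side1.png',p);np.save('s1.npy',d)
px,W=bar("side",p,d,(310,350,195,250));r=cv2.minAreaRect((W[:,:2]*1e3).astype(np.float32));print(len(px),r,W.mean(0))
E
```

```text
2.1 [ 0.45239857 -0.18995567  0.23118228] yaw y -28.106169175545944 0.045105727265409234 [-0.25763977  0.007291   -0.07122027] 0.0 [-0.64  0.24  1.6  -0.    1.31 -0.15]
to bar grasp, tool mm [1.200e+00 1.000e-01 1.599e+02]
3 ((458.17633056640625, -198.47177124023438), (4.900404453277588, 0.17798960208892822), 62.913543701171875) [ 0.45844684 -0.19787751  0.09248612]
```

View pics/side1.png

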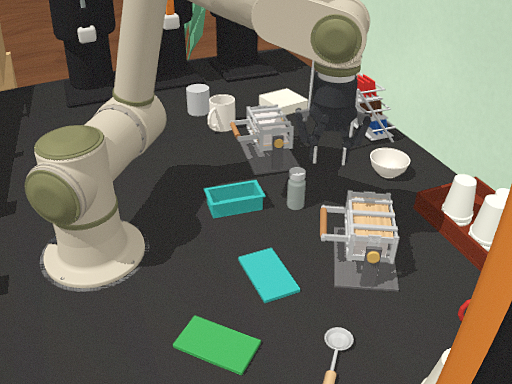

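The side view shows the fingertips at (315,162) and (345,162), straddling the column of the bar at (324,223). I'll descend now.

>>> carry_out(
  plan=[
    [0,0,30,0,45],
    [1,0,30,0,45],
    [0,0,30,0,45],
    [0,0,30,0,45],
    [0,0,20,0,45],
    [0,0,12,0,45],
    [0,0,8,0,45],
    [0,0,0,0,45],
  ],
)

```text
time: 2.95
tool_pos: [0.4528, -0.1904, 0.0735]
orientation: [0.858, 0.513, 0.0, 0.001]
force: [-12.2, 5.5, 21.2]
opening: 0.0447
gripper_force: 12.6
```

```bash
python3 - <<'E'
import st
from h import *
p,d=imaging.snapshot("side");cv2.imwrite('pics/side2.png',cv2.resize(p[130:310,240:440],None,fx=3,fy=3))
E
```

```text
2.95 [ 0.45276205 -0.19039935  0.07351014] yaw y -28.238917520093686 0.04473045736168254 [-12.18484974   5.49235093  21.18909399] 12.637409716844559 [-0.64  0.43  1.79 -0.    0.92 -0.14]
to bar grasp, tool mm [ 1.3 -0.5  2.2]
```

View pics/side2.png

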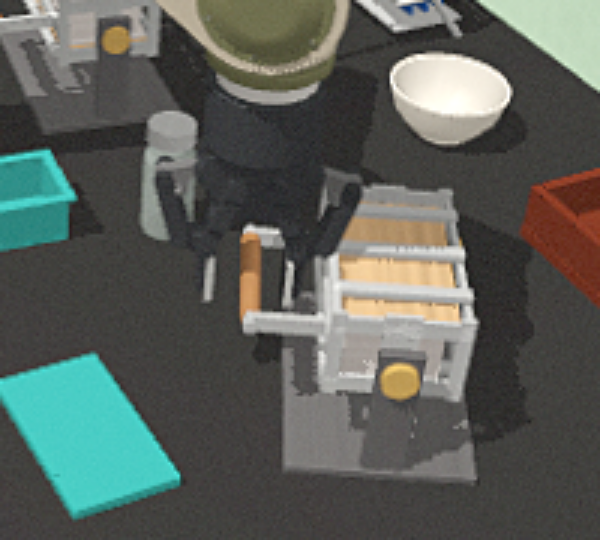

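The pads straddle the bar, but the far finger's knuckle presses lightly on the cage rim, at about 25 N. I'll back up, narrow the opening, come down again and then close.

>>> carry_out(
  plan=[
    [0,0,-12,0,45],
    [0,0,0,0,28],
    [0,0,0,0,28],
    [0,0,0,0,28],
    [0,0,0,0,28],
  ],
)

```text
time: 3.5
tool_pos: [0.4526, -0.1894, 0.083]
orientation: [0.858, 0.513, -0.0, -0.0]
force: [-0.0, 0.3, 0.1]
opening: 0.0283
gripper_force: 0.0
```

>>> carry_out(
  plan=[
    [0,0,5,0,28],
    [0,0,4,0,28],
    [0,0,0,0,28],
  ],
)

```text
time: 3.8
tool_pos: [0.4524, -0.1892, 0.0734]
orientation: [0.858, 0.514, -0.0, -0.001]
force: [0.1, -0.6, 0.5]
opening: 0.028
gripper_force: 0.0
```

>>> carry_out(
  plan=[
    [0,0,0,0,10],
    [0,0,0,0,10],
    [0,0,0,0,10],
    [0,0,0,0,10],
    [0,0,0,0,10],
  ],
  force=40,
)

```text
time: 4.3
tool_pos: [0.4545, -0.1904, 0.075]
orientation: [0.858, 0.513, 0.001, 0.002]
force: [8.2, -2.4, -4.2]
opening: 0.0124
gripper_force: 39.0
```

```bash
python3 - <<'E'
import st
import numpy as np
n=32
# smooth arc, radius 95, rows (y fwd, z down) 
th=np.linspace(0,np.pi,n+1)
y=-95*np.cos(th);z=-95*np.sin(th)
for i in range(n):print([0,round(y[i+1]-y[i],1),round(z[i+1]-z[i],1)],end=' ')
E
```

```text
4.3 [ 0.45454919 -0.19042412  0.07497085] yaw y -28.225472181780116 0.012412194470351433 [ 8.2130644  -2.35533824 -4.24056188] 38.96700918674469 [-0.64  0.43  1.78  0.    0.92 -0.14]
to bar grasp, tool mm [ 0.5 -2.1  3.7]
[0, np.float64(0.5), np.float64(-9.3)] [0, np.float64(1.4), np.float64(-9.2)] [0, np.float64(2.3), np.float64(-9.0)] [0, np.float64(3.1), np.float64(-8.8)] [0, np.float64(4.0), np.float64(-8.4)] [0, np.float64(4.8), np.float64(-8.0)] [0, np.float64(5.6), np.float64(-7.5)] [0, np.float64(6.3), np.float64(-6.9)] [0, np.float64(6.9), np.float64(-6.3)] [0, np.float64(7.5), np.float64(-5.6)] [0, np.float64(8.0), np.float64(-4.8)] [0, np.float64(8.4), np.float64(-4.0)] [0, np.float64(8.8), np.float64(-3.1)] [0, np.float64(9.0), np.float64(-2.3)] [0, np.float64(9.2), np.float64(-1.4)] [0, np.float64(9.3), np.float64(-0.5)] [0, np.float64(9.3), np.float64(0.5)] [0, np.float64(9.2), np.float64(1.4)] [0, np.float64(9.0), np.float64(2.3)] [0, np.float64(8.8), np.float64(3.1)] [0, np.float64(8.4), np.float64(4.0)] [0, np.float64(8.0), np.float64(4.8)] [0, np.float64(7.5), np.float64(5.6)] [0, np.float64(6.9), np.float64(6.3)] [0, np.float64(6.3), np.float64(6.9)] [0, np.float64(5.6), np.float64(7.5)] [0, np.float64(4.8), np.float64(8.0)] [0, np.float64(4.0), np.float64(8.4)] [0, np.float64(3.1), np.float64(8.8)] [0, np.float64(2.3), np.float64(9.0)] [0, np.float64(1.4), np.float64(9.2)] [0, np.float64(0.5), np.float64(9.3)]
```

>>> carry_out(
  plan=[
    [0,1.5,-9.3,0,10],
    [0,1.9,-9.2,0,10],
    [0,2.3,-9,0,10],
    [0,3.1,-8.8,0,10],
    [0,4,-8.4,0,10],
    [0,4.8,-8,0,10],
    [0,5.6,-7.5,0,10],
    [0,6.3,-6.9,0,10],
  ],
)

```text
time: 5.1
tool_pos: [0.4758, -0.2019, 0.142]
orientation: [0.858, 0.514, -0.003, -0.004]
force: [-23.0, 7.0, 14.2]
opening: 0.0125
gripper_force: 39.8
```

```bash
python3 - <<'E'
import st
from h import *
p,d=imaging.snapshot("side");cv2.imwrite('pics/side3.png',cv2.resize(p[130:310,240:440],None,fx=3,fy=3))
E
```

```text
5.1 [ 0.47584455 -0.20189687  0.14195644] yaw y -28.155310120578374 0.012475734560303087 [-23.04440414   7.0311391   14.2102501 ] 39.83268588781357 [-0.63  0.39  1.64 -0.    1.12 -0.13]
to bar grasp, tool mm [  0.6 -25.5  70.9]
```

View pics/side3.png

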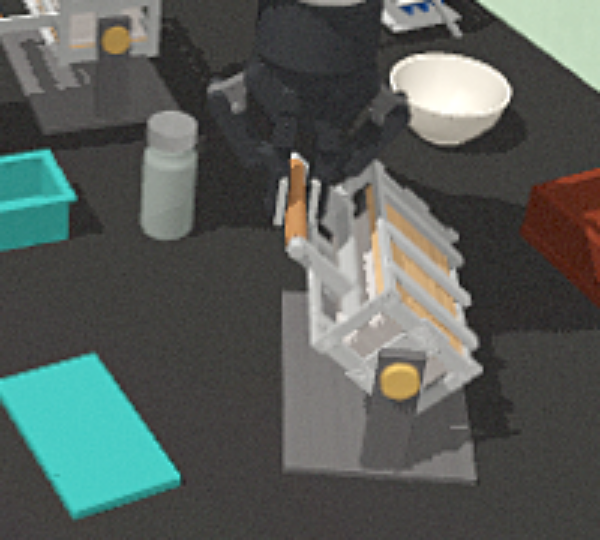

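>>> carry_out(
  plan=[
    [0,5.9,-6.8,0,10],
    [0,6.5,-6.1,0,10],
    [0,7.5,-5.3,0,10],
    [0,8.4,-4,0,10],
    [0,8.8,-3.1,0,10],
    [0,9,-2.3,0,10],
  ],
)

```text
time: 5.75
tool_pos: [0.5194, -0.2254, 0.1707]
orientation: [0.858, 0.514, -0.0, 0.0]
force: [-6.3, 1.4, 3.8]
opening: 0.0123
gripper_force: 41.8
```

>>> carry_out(
  plan=[
    [0,9.2,-1.4,0,10],
    [0,9.3,-0.5,0,10],
    [0,9.3,0.5,0,10],
    [0,9.2,1.4,0,10],
    [0,9,2.3,0,10],
    [0,8.8,3.1,0,10],
  ],
)

```text
time: 6.35
tool_pos: [0.5682, -0.2517, 0.1638]
orientation: [0.858, 0.513, -0.0, 0.0]
force: [-4.7, -2.1, 5.3]
opening: 0.0124
gripper_force: 44.8
```

>>> carry_out(
  plan=[
    [0,8.4,4,0,10],
    [0,8,4.8,0,10],
    [0,7.5,5.6,0,10],
    [0,6.9,6.3,0,10],
    [0,6.3,6.9,0,10],
    [0,5.6,7.5,0,10],
  ],
)

```text
time: 6.95
tool_pos: [0.6057, -0.2718, 0.1279]
orientation: [0.858, 0.513, -0.0, 0.0]
force: [-3.2, -4.3, 2.0]
opening: 0.0121
gripper_force: 48.3
```

>>> carry_out(
  plan=[
    [0,4.8,8,0,10],
    [0,4,8.4,0,10],
    [0,3.1,8.8,0,10],
    [0,2.3,9,0,10],
    [0,1.4,9.2,0,10],
    [0,0,5,0,10],
    [0,0,0,0,10],
  ],
)

```text
time: 7.65
tool_pos: [0.6212, -0.2802, 0.0802]
orientation: [0.858, 0.513, 0.002, 0.003]
force: [5.4, -8.4, 0.7]
opening: 0.0126
gripper_force: 52.2
```

```bash
python3 - <<'E'
import st
from h import *
p,d=imaging.snapshot("side");cv2.imwrite('pics/side4.png',cv2.resize(p[130:310,240:440],None,fx=3,fy=3))
E
```

```text
7.65 [ 0.62120905 -0.28023031  0.08017105] yaw y -28.231152118678 0.0125685808892891 [ 5.39143553 -8.41617862  0.67672563] 52.15393781661987 [-0.6   0.79  1.14  0.    1.21 -0.1 ]
to bar grasp, tool mm [   0.8 -191.4    7.5]
```

View pics/side4.png

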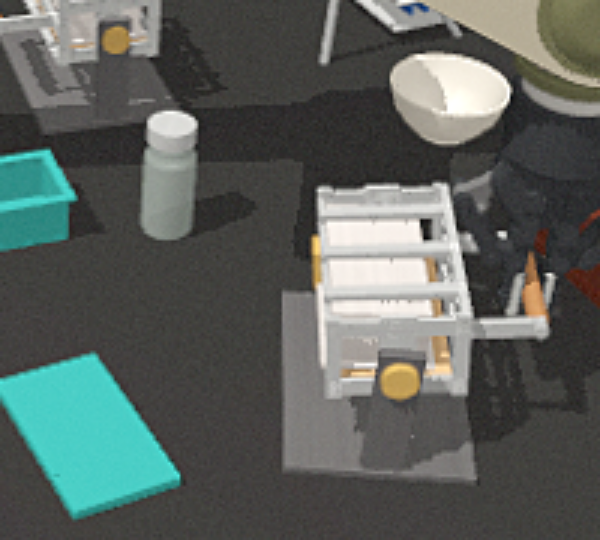

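The cage is almost over and the tin's underside is now on top. I'll lower it the last few millimetres until it meets the stop.

>>> carry_out(
  plan=[
    [0,1,3,0,10],
    [0,0,3,0,10],
    [0,0,0,0,10],
  ],
)

```text
time: 8.0
tool_pos: [0.6216, -0.2805, 0.0742]
orientation: [0.858, 0.513, 0.001, 0.003]
force: [5.2, -6.9, -0.1]
opening: 0.0127
gripper_force: 52.5
```

>>> carry_out(
  plan=[
    [0,0,2,0,10],
    [0,0,2,0,10],
    [0,0,0,0,10],
  ],
)

```text
time: 8.3
tool_pos: [0.6218, -0.2806, 0.0705]
orientation: [0.858, 0.513, 0.002, 0.003]
force: [4.3, -7.5, 0.5]
opening: 0.0124
gripper_force: 52.9
```

>>> carry_out(
  plan=[
    [0,0,2,0,10],
    [0,0,2,0,10],
    [0,0,0,0,10],
  ],
)

```text
time: 8.6
tool_pos: [0.6219, -0.2806, 0.0676]
orientation: [0.858, 0.513, 0.002, 0.003]
force: [2.3, -6.3, 6.6]
opening: 0.0126
gripper_force: 53.6
```

```bash
python3 - <<'E'
import st
from h import *
p,d=imaging.snapshot("side");cv2.imwrite('pics/side5.png',cv2.resize(p[170:290,320:450],None,fx=5,fy=5))
E
```

```text
8.6 [ 0.62187087 -0.28059581  0.06758735] yaw y -28.224625438334037 0.012613981442746558 [ 2.25300637 -6.32093513  6.56022465] 53.561811447143555 [-0.6   0.8   1.15  0.    1.18 -0.1 ]
to bar grasp, tool mm [   0.8 -192.1   -5. ]
```

View pics/side5.png

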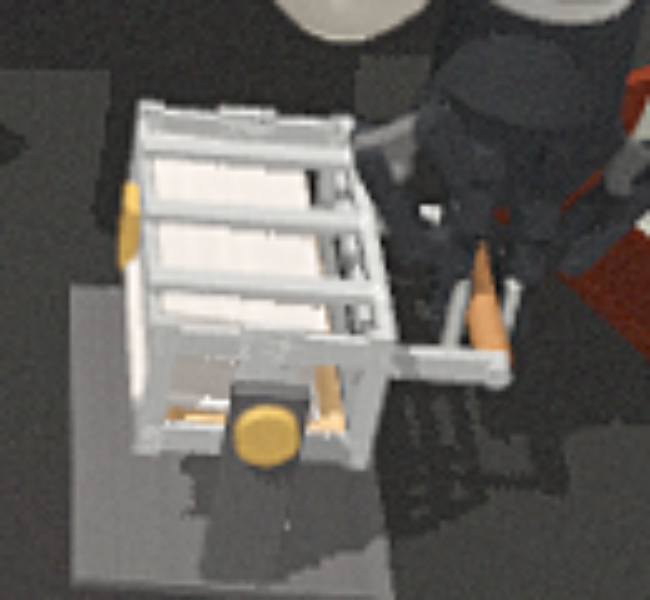

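The upward force shows it has met the stop. I'll press a little to confirm, release and rise.

>>> carry_out(
  plan=[
    [0,0,1.5,0,10],
    [0,0,0,0,10],
  ],
)

```text
time: 8.85
tool_pos: [0.6219, -0.2806, 0.0675]
orientation: [0.858, 0.513, 0.002, 0.003]
force: [-2.4, -3.6, 15.2]
opening: 0.0124
gripper_force: 54.4
```

>>> carry_out(
  plan=[
    [0,0,0,0,20],
    [0,0,0,0,28],
    [0,0,0,0,28],
    [0,0,0,0,28],
    [0,0,-10,0,28],
    [0,0,-20,0,28],
    [0,0,-40,0,28],
    [0,0,-40,0,28],
    [0,0,0,0,28],
  ],
)

```text
time: 9.75
tool_pos: [0.6219, -0.2802, 0.182]
orientation: [0.858, 0.514, 0.003, 0.005]
force: [0.6, 0.3, 0.4]
opening: 0.0281
gripper_force: 0.0
```

```bash
python3 - <<'E'
import st
from h import *
p,d=imaging.snapshot("side");cv2.imwrite('pics/side6.png',cv2.resize(p[170:290,320:450],None,fx=5,fy=5))
px,W=bar("side",p,d,(405,440,205,250));print(len(px),W.mean(0),W.max(0))
E
```

```text
9.75 [ 0.62186653 -0.28017941  0.18198582] yaw y -28.193362822304938 0.028123747628949862 [0.58713545 0.25642094 0.40765462] 0.0 [-0.59  0.7   1.03  0.    1.4  -0.1 ]
to bar grasp, tool mm [   0.7 -193.2  108.5]
399 [ 0.75695498 -0.18189025  0.02143011] [ 0.8156455  -0.12075487  0.05276469]
```

View pics/side6.png

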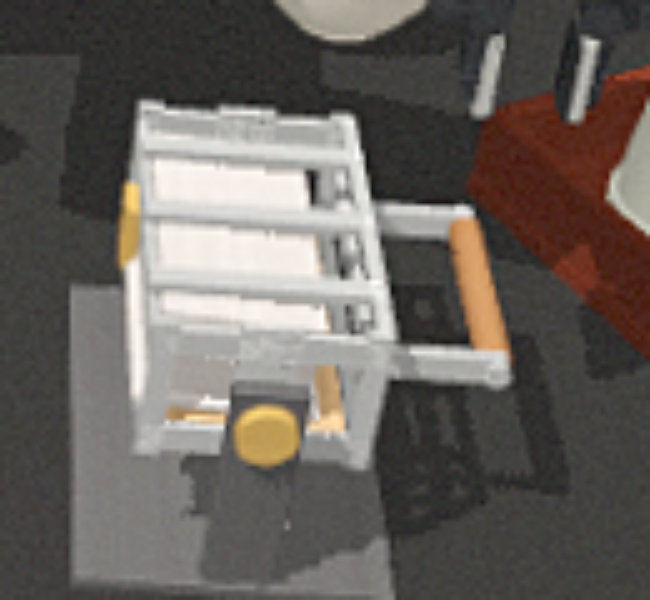

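The frame is released and rests against its stop. Next I check by depth that the cage top and the tin's underside are level and centred.

```bash
python3 - <<'E'
import st
from h import *
a=np.array([.8813,-.4726]);c0=np.array([.538,-.2355])
p,d=imaging.snapshot("side")
v,u=np.mgrid[190:258,344:400];u=u.ravel();v=v.ravel()
hs=cv2.cvtColor(p,cv2.COLOR_BGR2HSV)[v,u]
W=pts("side",np.c_[u,v],d[v,u])
f=(W[:,:2]-c0)@a;l=(W[:,:2]-c0)@np.array([.4726,.8813]);z=W[:,2]
def fit(n,m):
    A=np.c_[f[m],l[m],np.ones(m.sum())]
    k=np.ones(len(A),bool)
    for _ in range(4):
        s=np.linalg.lstsq(A[k],z[m][k],rcond=None)[0];k=abs(A@s-z[m])<.004
    print(n,m.sum(),k.sum(),'tilt deg f,l',np.degrees(np.arctan(s[:2])).round(1),'z0',s[2].round(3),'f',np.percentile(f[m][k],[2,98]).round(3),'l',np.percentile(l[m][k],[2,98]).round(3))
box=(abs(l)<.08)&(abs(f)<.06)
fit('cage top',box&(z>.114)&(z<.135))
fit('tin',box&(z>.09)&(z<.1135)&(hs[:,1]<60)&(hs[:,2]>190)&(abs(l)<.062))
m=box&(hs[:,1]>90)&(hs[:,0]<25)
for i in np.nonzero(m)[0][::12]:print((f[i]*1e3).round(),(l[i]*1e3).round(),(z[i]*1e3).round(),end=' | ')
E
```

```text
9.8 [ 0.6209453  -0.27959723  0.17841276] yaw y -28.194306119636714 0.028000978867504453 [ 0.53351906 -0.27591744 -0.61622448] 0.0 [-0.59  0.7   1.03  0.    1.4  -0.1 ]
to bar grasp, tool mm [   0.6 -191.5  105.9]
cage top 1702 1363 tilt deg f,l [3.7 0. ] z0 0.119 f [-0.043  0.046] l [-0.074  0.075]
tin 127 102 tilt deg f,l [ 0.  -0.2] z0 0.113 f [-0.044  0.024] l [-0.059  0.046]
-49.0 41.0 103.0 | -49.0 30.0 101.0 | -45.0 25.0 97.0 | -44.0 22.0 91.0 | -47.0 22.0 81.0 | 34.0 -37.0 73.0 | 32.0 -46.0 72.0 | 31.0 -53.0 70.0 | 28.0 -59.0 72.0 | -12.0 -66.0 72.0 |
```

```bash
python3 - <<'E'
from h import *
a=np.array([.8813,-.4726]);c0=np.array([.538,-.2355])
p,d=imaging.snapshot("side")
# tin underside patches / cage rails, pixels from the x5 crop
def P(u0,u1,v0,v1):
    v,u=np.mgrid[170+v0//5:170+v1//5,320+u0//5:320+u1//5];v=v.ravel();u=u.ravel()
    W=pts("side",np.c_[u,v],d[v,u]);q=W[:,:2]-c0
    return np.median(np.c_[q@a,q@np.array([.4726,.8813]),W[:,2]],0)*1e3
for n,b in dict(tinA_L=(165,195,170,195),tinA_R=(270,300,180,205),tinB_L=(165,195,235,260),tinB_R=(285,312,240,265),tinC_L=(170,200,300,315),tinC_R=(290,320,310,325),
  rail_L=(150,180,275,285),rail_R=(345,370,285,295),railU_L=(155,190,145,155),railU_R=(320,350,155,165),bar=(465,490,260,330)).items():print(n,P(*b).round(1))
E
```

```text
tinA_L [-29.   28.6 116.5]
tinA_R [ 15.2  30.3 113.2]
tinB_L [-31.5 -16.7 116.3]
tinB_R [ 16.  -12.  114.7]
tinC_L [-31.6 -55.5 117.7]
tinC_R [ 15.4 -53.6 114.3]
rail_L [-39.4 -44.9 121.9]
rail_R [ 35.7 -43.5 122. ]
railU_L [-31.7  44.6 121.1]
railU_R [ 35.9  43.8 121.5]
bar [93.4 -6.6 94.8]
```

The cage is level against its stop. The tin is tilted about 3° and lies roughly 8 mm off centre, both within limits, and the gripper is clear.

```bash
python3 -c "
from cell import order;print(order.hand_in())"
```

```text
the job is handed in; nothing more can be done
None
```

I turned the right-hand frame (board on top) over to its far stop, lowered it gently, let go and handed the job in; its tin now lies upside down on its board, and I left the other frame alone.

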